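# Tip the cracker carton over onto the cork mat

## Task

Lay the standing cracker carton down on the cork serving mat without gripping or lifting it: from where it stands, push it near its top so that it topples over toward the cork mat and lies flat on its broad side, then push it along by its foot end until it lies entirely on the cork mat with no part sticking out over the mat's edge. Keep it off the blue mat on its other side, and leave the pepper mill, the salt shaker and the spice jar standing where they are.

Things in the scene. Friction and masses are not known exactly. Their poses are not given: they have to be found in the camera images.
- carton_centre (a point): Centre of the loose cracker carton: a rigid yellow box with a red band round its upper part and cracker pictures, 110 mm wide (own x), 55 mm thick (own y), 170 mm high (own z). It starts upright on the counter (centre 85 mm up, own z up), its broad faces looking along own +y and -y, one toward each mat. Lying on a broad face its centre is 27.5 mm up.
- carton: The same carton, origin at the centre of its underside, same axes; own z always points from the foot end to the top end. 0.2 to 0.4 kg, evenly filled. Pushed slowly near the top of a broad face it turns about its far lower edge with little slip, and falls by itself once tilted past 18 degrees.
- foot_a (a point): Corner of the carton's 110 x 170 mm outline, half-way through its thickness: foot end, own +x side.
- foot_b (a point): Corner of the carton's 110 x 170 mm outline, half-way through its thickness: foot end, own -x side.
- top_a (a point): Corner of the carton's 110 x 170 mm outline, half-way through its thickness: top end, own +x side.
- top_b (a point): Corner of the carton's 110 x 170 mm outline, half-way through its thickness: top end, own -x side.
- cork_mat: Brown cork mat with a dark border line, fixed, 160 mm (own x) by 220 mm (own y), under 1 mm thick: things slide over its edge freely. Origin at its centre. It lies off one broad face of the carton (which one differs), its long way within 3 degrees of the carton's thickness direction, near edge 25 to 50 mm from that face, centre line within 10 mm of the carton's.
- blue_mat: Blue mat with a white border line, same size and kind as the cork mat, on the opposite side of the carton; it must stay empty. Origin at its centre on the counter. Nothing stands on it: the robot's hand may pass over it and touch it.
- pepper_mill: Brown wooden pepper mill, 58 mm in diameter, 160 mm high, loose, standing off to the far side (away from the robot) of the carton. Origin at the centre of its underside. Leave alone.
- salt_shaker: Glass salt shaker with a grey domed top, 44 mm in diameter, 90 mm high, loose, on the far side of the carton. Origin at the centre of its underside. Leave alone.
- spice_jar: Spice jar with a red cap, 46 mm in diameter, 97 mm high, loose, between the carton and the robot. Origin at the centre of its underside. Leave alone.

How it is judged:
By the outcome, as a careful person would: the job done as asked, in the order asked, and still so for the second after the job is handed in, with the robot touching nothing.
It also fails if it takes over 48 s, if anything falls off the work surface, if the arm or the gripper's body presses on something with over 40 N, if the wrist force passes 120 N, or if a joint passes its speed limit or range.

## Robot

A 7-joint arm with a two-finger parallel gripper is mounted at the origin on a cart in front of the work surface, level with it; the furniture and walls round the work are solid. World frame = base frame: x ahead of the robot, y to its left, z up, the work surface at z = 0. Lengths are in m, angles in rad, forces in N, time in s.
With the tool pointing down it reaches from about 0.425 to 0.875 m from the base axis. Payload 4.7 kg.
Tool frame: the origin (TCP) lies midway between the tips of the shut fingers; the grasp point (between the pads) lies 19 mm behind it; z points along the fingers, y is the line along which they close (so a half turn about z gives the same grasp; the last joint's range is limited). The gripper opens to 87 mm and grips with 3 to 60 N. Pads are 19 mm wide; open, the fingers measure 117 mm over their backs; the gripper's body (75 mm by 190 mm) begins 51 mm behind the grasp point.
Start: joints at [-1.246, 0.321, -0.07, 1.45, 0.023, 1.371, -0.057], TCP at [0.199, 0.619, 0.223] pointing down, gripper open.
Joint ranges: [-2.86, 2.86], [-0.3, 2.09], [-1.38, 1.24], [0.06, 2.45], [-1.56, 4.7], [0.09, 2.05], [-2.69, 2.69]. Speed limits (rad/s): [2.57, 2.57, 3.14, 3.14, 3.14, 3.14, 3.14].

## Interface

Orientations are given as a rotation vector (axis times angle).
In Python, from rig import r gives the robot as it stands.
- The arm moves only by the tool carry_out, never from a script. Its arguments are lists of equal length, an entry for each row: "travel": the shift along the tool's x, y, z normalised to -1 to 1, where 1 is 50 cm, a list of three; "yaw": the turn about the tool's z normalised to -1 to 1, where 1 is 180 degrees. A call has 1 to 10 rows; each row is the pose to reach, as a shift and turn from the pose commanded when the call began, along the tool's axes at that moment, turning the shorter way round; what a row does not reach only later rows make up. A row lasts 1/10 s, in which the tool goes at most 50 mm and 8.59 degrees, less where a joint would pass 70% of its speed; a pose out of reach is approached as far as the arm can. A call with a number of a shift or a turn outside -1 to 1 is refused whole. A call with a gripper value outside its range is refused whole. "fingers" is the closure, from 0 (fully open) to 1 (shut), set as the call begins (left out, the last holds). The fingers move at their own pace and stop on an object; the grip force is fixed at half the most. Time passes only in rows, so rows that repeat a pose let the fingers close. It gives the time, the measured TCP pose, the force, the opening and the grip force at its end, in the units of the state.
- r.observe(): the state, without advancing time (a new reading comes with each control period).
- r.read_camera(name): name is "scene" or "top" or "wrist"; returns a dict with "frame" (400x640x3 uint8, red, green, blue), "fx", "fy", "cx", "cy" (pixels), "R" (3x3) and "t" (3): a world point X has camera coordinates R X + t. Camera axes: x right, y down, z forward; pixel columns grow to the right and rows downward; lengths in m; the calibration is good to about 2 mm. A picture is of the moment at which its call begins. There is no depth.
- r.hand_in(): hands the job in; it is judged then, once.
The state is a dict: "clock": time; "joint_positions": joint angles; "qvel": joint speeds; "joint_torque": joint torques, N m; "tcp_pos": TCP position; "tool_rot": TCP orientation; "ft_force": force on the tool from outside, world axes, zero at the start; "moment": the same for the moment, N m; "opening": finger opening in m; "finger_force": force on a finger pad.
Only numpy, scipy, OpenCV 4.12 (cv2) and the standard library are available. Lean on these libraries where they do the work, as an engineer would, in place of code of your own. Each camera call takes 0.05 s, during which the arm holds its last target. There are 200 camera calls.

## Working session

There is one attempt and no reset: what is moved stays moved. The work goes in short steps, Python scripts to look and compute and a tool call to move; the robot and the scene stay as the last step left them, time stands still between calls to the robot, and variables do not carry over. Pictures are saved under pics/ and viewed, at most 10 in all, crops included, and the job is handed in when it is done.

Besides the shell and the picture viewer there is one more tool, called after ">>>" as a command line: name --pt "numbers of a row" for each row, then --argument value for the rest. carry_out: Moves the arm, as the interface text tells. Its arguments: {"type":"object","properties":{"travel":{"type":"array","items":{"type":"array","items":{"type":"number","minimum":-1,"maximum":1}}},"yaw":{"type":"array","items":{"type":"number","minimum":-1,"maximum":1}},"fingers":{"type":"number"}},"required":["travel","yaw"]}

```bash
mkdir -p pics
python3 - <<'E'
from rig import r
import cv2,pickle,numpy as np
s=r.observe();print(s['clock'],s['tcp_pos'],s['tool_rot'],s['opening'])
C={}
for n in('scene','top'):
    c=r.read_camera(n);C[n]=c;cv2.imwrite(f'pics/{n}0.png',c['frame'][...,::-1]);print(n,-c['R'].T@c['t'],c['fx'])
pickle.dump(C,open('c0.pkl','wb'))
E
```

```text
0.0 [0.19862303 0.61829386 0.22143895] [-4.86083629e-01 -3.10353374e+00  3.09402323e-03] 0.08721123742525619
scene [-3.00415577e-04 -4.82369825e-01  5.28395102e-01] 463.00112822046935
top [0.46990333 0.032933   1.13436461] 446.08189467663937
```

View pics/top0.png

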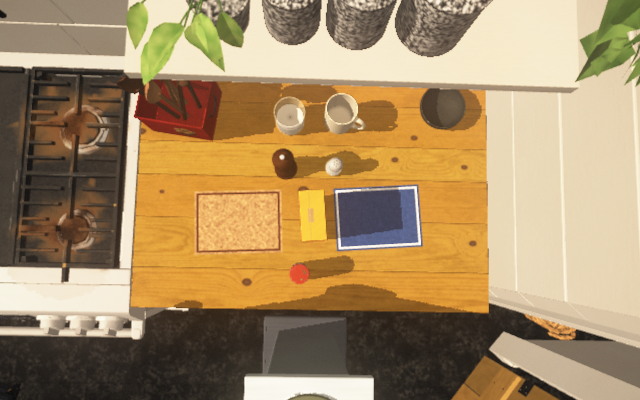

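View pics/scene0.png

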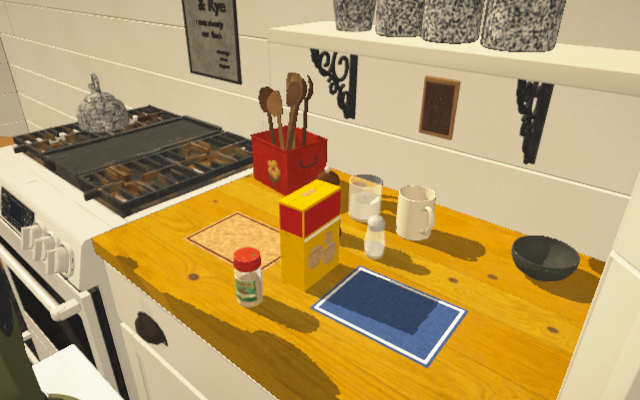

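The top view shows the cork mat at (197–281, 192–252), the carton top at (300–326, 190–241), the blue mat at (335–421, 186–249), the mill at (284,163), the salt at (334,167) and the jar cap at (299,273). The scene view agrees with this layout. Next I'll measure these.

```bash
cat > h.py <<'E'
import numpy as np,cv2
def ray(c,uv,z):
    uv=np.atleast_2d(uv).astype(float);o=-c['R'].T@c['t']
    d=np.c_[(uv[:,0]-c['cx'])/c['fx'],(uv[:,1]-c['cy'])/c['fy'],np.ones(len(uv))]@c['R']
    return o+d*((z-o[2])/d[:,2])[:,None]
def blob(m,roi):
    u0,u1,v0,v1=roi;k=np.zeros(m.shape,np.uint8);k[v0:v1,u0:u1]=m[v0:v1,u0:u1]*255
    cs,_=cv2.findContours(k,cv2.RETR_EXTERNAL,cv2.CHAIN_APPROX_NONE)
    return max(cs,key=cv2.contourArea)[:,0,:]
def rect(P):
    (cx,cy),(w,h),a=cv2.minAreaRect((P[:,:2]*1000).astype(np.float32));
    return np.round([cx,cy,w,h,a],1)
def hsv(c): return cv2.cvtColor(c['frame'],cv2.COLOR_RGB2HSV).astype(int)
E
python3 - <<'E'
import pickle;from h import *
C=pickle.load(open('c0.pkl','rb'));c=C['top'];h=hsv(c);H,S,V=h[...,0],h[...,1],h[...,2]
for p in [(312,200),(330,215),(240,220),(196,220),(160,220),(198,200),(290,220)]:print(p,h[p[1],p[0]])
b=blob((H>22)&(H<32)&(S>180)&(V>150),(290,332,180,250));print('carton',rect(ray(c,b,.17)),b.min(0),b.max(0))
b=blob((H>95)&(H<130)&(S>60),(327,432,175,260));print('blue',rect(ray(c,b,0)),b.min(0),b.max(0))
b=blob((V<120),(188,292,182,262));print('corkborder',rect(ray(c,b,0)),b.min(0),b.max(0))
b=blob(((H<6)|(H>174))&(S>150),(280,320,255,290));print('jar',rect(ray(c,b,.097)))
print('mill, salt',ray(c,(285,160),.16),ray(c,(334,166),.09))
E
```

```text
(312, 200) [ 23 185 251]
(330, 215) [ 16 185 154]
(240, 220) [ 16 144 236]
(196, 220) [ 14 158 198]
(160, 220) [ 18 188 220]
(198, 200) [ 14 157 200]
(290, 220) [ 18 192 207]
carton [536.8   5.8 108.2  51.    4.7] [299 190] [325 240]
blue [ 545.5 -167.1  135.2  195.6    4.4] [341 190] [417 245]Traceback (most recent call last):
  File "<stdin>", line 6, in <module>
  File "h.py", line 9, in blob
    return max(cs,key=cv2.contourArea)[:,0,:]
           ~~~^^^^^^^^^^^^^^^^^^^^^^^^
ValueError: max() iterable argument is empty
```

Run:
```python
import pickle;from h import *
C=pickle.load(open('c0.pkl','rb'));c=C['top'];h=hsv(c);H,S,V=h[...,0],h[...,1],h[...,2]
print(h[220,190:204].tolist()); print(h[220,274:286].tolist())
m=((S<172)&(H<22)).astype(np.uint8);m=cv2.morphologyEx(m,cv2.MORPH_OPEN,np.ones((5,5)))
m=cv2.morphologyEx(m,cv2.MORPH_CLOSE,np.ones((7,7)))
b=blob(m,(188,292,182,262));print('cork',rect(ray(c,b,0)),b.min(0),b.max(0))
b=blob(((H<6)|(H>174))&(S>150),(280,320,255,290));print('jar',rect(ray(c,b,.097)))
print('mill, salt',ray(c,(285,160),.16),ray(c,(334,166),.09))
b=blob((H>95)&(H<130)&(S>60)|(S<60),(327,432,175,260));print('blue',rect(ray(c,b,0)),b.min(0),b.max(0))
```

```text
[[18, 187, 231], [19, 187, 231], [19, 187, 231], [19, 183, 233], [19, 162, 240], [17, 141, 242], [14, 158, 198], [11, 171, 137], [14, 157, 208], [20, 130, 249], [18, 136, 245], [17, 143, 239], [17, 143, 237], [17, 141, 240]]
[[15, 149, 223], [16, 147, 230], [16, 145, 234], [16, 146, 230], [12, 166, 155], [13, 162, 168], [16, 146, 234], [18, 145, 242], [18, 180, 228], [18, 189, 219], [18, 189, 215], [18, 189, 213]]
cork [527.  187.8 160.6 220.8   2.8] [194 189] [282 254]
jar [403.7  25.6  35.3  31.1  12.8]
mill, salt [[0.65685019 0.06764932 0.16      ]] [[ 0.65910376 -0.04638141  0.09      ]]
blue [ 546.4 -167.6  159.5  219.     4.3] [334 185] [422 250]
```

```bash
cat > go.py <<'E'
import sys,numpy as np
from rig import r
from scipy.spatial.transform import Rotation as Ro
def plan(pts,ang):
    s=r.observe();p=np.array(s['tcp_pos']);R=Ro.from_rotvec(s['tool_rot']).as_matrix()
    a=np.degrees(np.arctan2(R[1,1],R[0,1]));d=(ang-a+180)%360-180
    print('t',round(s['clock'],2),'tcp',p.round(4),'tool-y angle',a.round(2),'f',np.round(s['ft_force'],1),'q',np.round(s['joint_positions'],2))
    for q in pts:print(q,'travel',(R.T@(np.array(q)-p)/.5).round(3),'yaw',round(-d/180,3))
if __name__=='__main__':
    plan([eval(a) for a in sys.argv[2:]],float(sys.argv[1]))
E
python3 go.py 4.5 "(.2,.62,.30)" "(.37,.26,.30)" "(.46,.06,.30)" "(.546,-.114,.30)" "(.546,-.114,.145)"
```

```text
t 0.1 tcp [0.1987 0.6184 0.2216] tool-y angle 72.19 f [-0.   0.6 -0.5] q [-1.25  0.32 -0.07  1.45  0.02  1.37 -0.06]
(0.2, 0.62, 0.3) travel [-0.002  0.004 -0.157] yaw 0.376
(0.37, 0.26, 0.3) travel [-0.545 -0.578 -0.156] yaw 0.376
(0.46, 0.06, 0.3) travel [-0.839 -0.904 -0.155] yaw 0.376
(0.546, -0.114, 0.3) travel [-1.109 -1.182 -0.155] yaw 0.376
(0.546, -0.114, 0.145) travel [-1.109 -1.182  0.155] yaw 0.376
```

>>> carry_out --pt "0 0 -0.08" --pt "0 0 -0.156" --pt "-0.08 -0.08 -0.156" --pt "-0.14 -0.15 -0.156" --pt "-0.21 -0.22 -0.156" --pt "-0.28 -0.29 -0.156" --pt "-0.34 -0.36 -0.156" --pt "-0.41 -0.43 -0.156" --pt "-0.48 -0.5 -0.156" --pt "-0.545 -0.578 -0.156" --yaw '[0,0,0.04,0.08,0.12,0.16,0.2,0.24,0.28,0.3]' --fingers 0.45

```text
clock: 1.1
tcp_pos: [0.3702, 0.259, 0.3002]
tool_rot: [-1.847, -2.541, -0.0]
ft_force: [1.0, 0.7, 0.3]
opening: 0.0479
finger_force: 0.0
```

```bash
python3 go.py 4.5  "(.46,.06,.30)" "(.546,-.114,.30)" "(.546,-.114,.145)"
```

```text
t 1.1 tcp [0.3702 0.259  0.3002] tool-y angle 17.96 f [1.  0.7 0.3] q [-0.93 -0.14  0.23  1.79  0.03  1.49 -0.39]
(0.46, 0.06, 0.3) travel [-0.434  0.048  0.   ] yaw 0.075
(0.546, -0.114, 0.3) travel [-0.818  0.104  0.   ] yaw 0.075
(0.546, -0.114, 0.145) travel [-0.818  0.104  0.31 ] yaw 0.075
```

>>> carry_out --pt "-0.09 0.01 0" --pt "-0.18 0.02 0" --pt "-0.27 0.03 0" --pt "-0.36 0.04 0" --pt "-0.45 0.053 0" --pt "-0.54 0.065 0" --pt "-0.63 0.077 0" --pt "-0.72 0.09 0" --pt "-0.818 0.104 0" --pt "-0.818 0.104 0" --yaw '[0.02,0.04,0.075,0.075,0.075,0.075,0.075,0.075,0.075,0.075]'

```text
clock: 2.1
tcp_pos: [0.547, -0.1189, 0.2997]
tool_rot: [2.139, 2.297, -0.008]
ft_force: [-0.4, -0.5, -0.1]
opening: 0.0478
finger_force: 0.0
```

>>> carry_out --pt "0 0 0.08" --pt "0 0 0.16" --pt "0 0 0.24" --pt "0 0 0.31" --pt "0 0 0.31" --yaw '[0,0,0,0,0]'

```text
clock: 2.6
tcp_pos: [0.5426, -0.1099, 0.1407]
tool_rot: [-2.123, -2.305, 0.01]
ft_force: [0.0, 0.9, 0.2]
opening: 0.048
finger_force: 0.0
```

```bash
python3 go.py 4.5  "(.541,-.045,.145)" "(.536,.015,.145)"
python3 - <<'E'
from rig import r
import cv2
cv2.imwrite('pics/s1.png',r.read_camera('scene')['frame'][...,::-1])
E
```

```text
t 2.6 tcp [ 0.5426 -0.1099  0.1407] tool-y angle 4.71 f [0.  0.9 0.2] q [-0.51  0.22  0.75  1.81 -0.16  1.18  0.37]
(0.541, -0.045, 0.145) travel [ 0.13   0.007 -0.009] yaw 0.001
(0.536, 0.015, 0.145) travel [ 0.25   0.007 -0.008] yaw 0.001
```

View pics/s1.png

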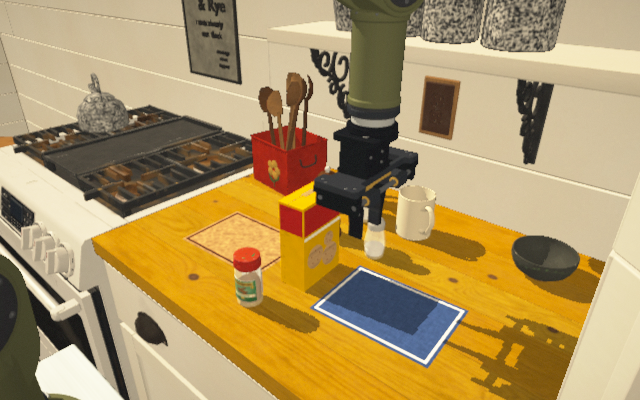

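The gripper (at about (365,200)) hangs on the blue mat side of the upright carton (310,235), ready to push near the top.

>>> carry_out --pt "0.05 0.003 -0.008" --pt "0.1 0.005 -0.008" --pt "0.13 0.007 -0.008" --pt "0.14 0.007 -0.008" --pt "0.15 0.007 -0.008" --pt "0.158 0.007 -0.008" --pt "0.166 0.007 -0.008" --pt "0.174 0.007 -0.008" --pt "0.182 0.007 -0.008" --pt "0.19 0.007 -0.008" --yaw '[0,0,0,0,0,0,0,0,0,0]'

```text
clock: 3.65
tcp_pos: [0.5424, -0.0162, 0.1495]
tool_rot: [2.129, 2.31, -0.0]
ft_force: [-0.1, -1.6, 0.3]
opening: 0.048
finger_force: 0.3
```

```bash
python3 go.py 4.5  "(.539,-.02,.145)" "(.536,.03,.145)"
python3 - <<'E'
from rig import r
import cv2
cv2.imwrite('pics/s2.png',r.read_camera('scene')['frame'][150:310,180:420,::-1])
E
```

```text
t 3.65 tcp [ 0.5424 -0.0162  0.1495] tool-y angle 4.67 f [-0.1 -1.6  0.3] q [-0.65  0.16  0.69  1.84 -0.11  1.18  0.16]
(0.539, -0.02, 0.145) travel [-0.007 -0.007  0.009] yaw 0.001
(0.536, 0.03, 0.145) travel [ 0.093 -0.005  0.009] yaw 0.001
```

View pics/s2.png

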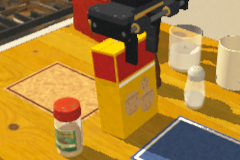

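The carton (crop 125,90) has begun to tilt toward the cork mat, and the contact force is low. I'll keep pushing.

>>> carry_out --pt "0.008 0 0.004" --pt "0.016 0 0.006" --pt "0.024 0 0.008" --pt "0.032 0 0.009" --pt "0.04 0 0.009" --pt "0.048 0 0.009" --pt "0.056 0 0.009" --pt "0.064 0 0.009" --pt "0.072 0 0.009" --pt "0.08 0 0.009" --yaw '[0,0,0,0,0,0,0,0,0,0]'

```text
clock: 4.7
tcp_pos: [0.5391, 0.024, 0.1451]
tool_rot: [-2.129, -2.311, -0.0]
ft_force: [-0.1, -0.6, -0.6]
opening: 0.048
finger_force: 0.0
```

>>> carry_out --pt "0 0 0" --pt "0 0 0" --pt "0 0 0" --pt "0 0 0" --pt "0 0 0" --yaw '[0,0,0,0,0]'

```text
clock: 5.2
tcp_pos: [0.5391, 0.0234, 0.1451]
tool_rot: [2.129, 2.31, 0.0]
ft_force: [-0.5, -0.3, 0.0]
opening: 0.0477
finger_force: 0.0
```

Run:
```python
from rig import r
import cv2
cv2.imwrite('pics/s3.png',r.read_camera('scene')['frame'][150:310,180:420,::-1])
cv2.imwrite('pics/t3.png',r.read_camera('top')['frame'][...,::-1])
```

```text
(no output)
```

View pics/s3.png

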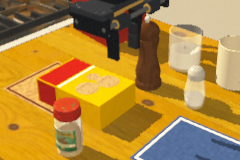

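The carton lies flat, top end over the cork mat and foot end toward the camera's right, and the other items are still standing. I'll back off behind the foot and measure.

```bash
python3 go.py 4.5  "(.515,-.04,.145)" "(.515,-.04,.042)"
python3 - <<'E'
from h import *
c0=__import__('pickle').load(open('c0.pkl','rb'))['top']
c0['frame']=cv2.imread('pics/t3.png')[...,::-1].copy();h=hsv(c0);H,S,V=h[...,0],h[...,1],h[...,2]
m=((((H>22)&(H<32)&(S>180))|(((H<7)|(H>173))&(S>160)))&(V>120))
b=blob(m.astype(np.uint8),(200,330,175,255));P=ray(c0,b,.055);print(rect(P),b.min(0),b.max(0),P.min(0),P.max(0))
cv2.imwrite('pics/t3c.png',c0['frame'][140:300,180:440,::-1])
E
```

```text
t 5.3 tcp [0.5391 0.0235 0.1451] tool-y angle 4.68 f [-0.3  0.3  0.9] q [-0.7   0.16  0.66  1.85 -0.1   1.17  0.08]
(0.515, -0.04, 0.145) travel [-0.123 -0.058  0.   ] yaw 0.001
(0.515, -0.04, 0.042) travel [-0.123 -0.059  0.206] yaw 0.001
[520.8 174.2 105.5  50.1   2.2] [230 201] [251 245] [0.46716779 0.14729606 0.055     ] [0.57403622 0.20115226 0.055     ]
```

View pics/t3c.png

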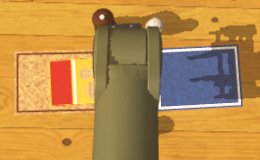

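The carton lies straight, with its top end edge at about y=0.20 and its centre line about 7 mm off the mat's, so the foot is at y≈0.03. The arm hides the foot in this view.

>>> carry_out --pt "-0.06 -0.02 0" --pt "-0.12 -0.05 0" --pt "-0.133 -0.058 0" --pt "-0.133 -0.058 0.06" --pt "-0.133 -0.058 0.12" --pt "-0.133 -0.058 0.17" --pt "-0.133 -0.058 0.206" --pt "-0.133 -0.058 0.206" --pt "-0.133 -0.058 0.206" --yaw '[0,0,0,0,0,0,0,0,0]'

```text
clock: 6.2
tcp_pos: [0.5159, -0.0448, 0.0423]
tool_rot: [2.128, 2.311, -0.0]
ft_force: [0.4, 0.3, 0.3]
opening: 0.0481
finger_force: 0.0
```

```bash
python3 go.py 4 "(.515,.01,.042)"  "(.514,.09,.042)"
python3 - <<'E'
from rig import r
import cv2
cv2.imwrite('pics/s4.png',r.read_camera('scene')['frame'][100:310,150:450,::-1])
E
```

```text
t 6.2 tcp [ 0.5159 -0.0448  0.0423] tool-y angle 4.7 f [0.4 0.3 0.3] q [-0.59  0.25  0.69  2.   -0.19  0.96  0.28]
(0.515, 0.01, 0.042) travel [0.109 0.007 0.001] yaw 0.004
(0.514, 0.09, 0.042) travel [0.269 0.018 0.001] yaw 0.004
```

View pics/s4.png

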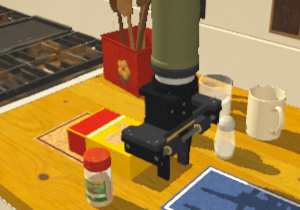

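The fingers are behind the foot end, the body is above the jar's height, and the mill and salt are clear. I'll push partway.

>>> carry_out --pt "0.05 0.003 0" --pt "0.09 0.006 0" --pt "0.11 0.007 0" --pt "0.12 0.008 0" --pt "0.135 0.009 0" --pt "0.15 0.01 0" --pt "0.165 0.011 0" --pt "0.18 0.012 0" --pt "0.195 0.013 0" --pt "0.21 0.014 0" --yaw '[0,0,0,0,0,0,0,0,0,0]'

```text
clock: 7.25
tcp_pos: [0.5142, 0.0604, 0.0422]
tool_rot: [2.129, 2.31, 0.0]
ft_force: [1.0, -3.7, 3.5]
opening: 0.0478
finger_force: 2.0
```

```bash
python3 go.py 4 "(.514,.09,.042)"
python3 - <<'E'
from rig import r
from h import *
cv2.imwrite('pics/s5.png',r.read_camera('scene')['frame'][100:310,150:450,::-1])
c=r.read_camera('top');h=hsv(c);H,S,V=h[...,0],h[...,1],h[...,2]
m=((((H>22)&(H<32)&(S>180))|(((H<7)|(H>173))&(S>160)))&(V>120))
b=blob(m.astype(np.uint8),(190,330,175,255));P=ray(c,b,.055);print(rect(P),P.min(0),P.max(0))
E
```

```text
t 7.25 tcp [0.5142 0.0604 0.0422] tool-y angle 4.67 f [ 1.  -3.7  3.5] q [-0.74  0.24  0.63  1.99 -0.17  0.96  0.06]
(0.514, 0.09, 0.042) travel [0.059 0.004 0.   ] yaw 0.004
[519.9 213.5 105.3  47.7   2.4] [0.46632035 0.18783194 0.055     ] [0.57308869 0.2394926  0.055     ]
```

View pics/s5.png

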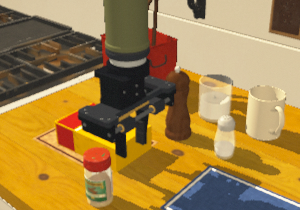

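The carton slid straight by 38 mm, top end at y≈0.239, with the mill, salt and jar untouched. It needs about 33 mm more.

>>> carry_out --pt "0.01 0.001 0" --pt "0.022 0.001 0" --pt "0.034 0.002 0" --pt "0.046 0.003 0" --pt "0.058 0.004 0" --pt "0.066 0.004 0" --pt "0.068 0.004 0" --pt "0.068 0.004 0" --yaw '[0,0,0,0,0,0,0,0]'

```text
clock: 8.15
tcp_pos: [0.5131, 0.0951, 0.042]
tool_rot: [-2.127, -2.311, -0.001]
ft_force: [-0.8, 0.1, 0.2]
opening: 0.0478
finger_force: 0.0
```

>>> carry_out --pt "-0.03 0 0" --pt "-0.08 0 0" --pt "-0.14 0 0" --pt "-0.2 0 0" --pt "-0.27 0 0" --pt "-0.29 0 -0.1" --pt "-0.3 0 -0.2" --pt "-0.36 0 -0.3" --pt "-0.45 0 -0.3" --pt "-0.54 0 -0.3" --yaw '[0,0,0,0,0,0,0,0,0,0]'

```text
clock: 9.15
tcp_pos: [0.5367, -0.1775, 0.1952]
tool_rot: [2.124, 2.309, 0.007]
ft_force: [0.1, 0.2, -0.6]
opening: 0.0481
finger_force: 0.0
```

Run:
```python
from rig import r
from h import *
c=r.read_camera('top');h=hsv(c);H,S,V=h[...,0],h[...,1],h[...,2]
m=((((H>22)&(H<32)&(S>180))|(((H<7)|(H>173))&(S>160)))&(V>120)).astype(np.uint8)
m=cv2.morphologyEx(m,cv2.MORPH_CLOSE,np.ones((9,9)))
b=blob(m,(190,330,175,255));P=ray(c,b,.055);print(rect(P),P.min(0),P.max(0),r.observe()['clock'],r.observe()['tcp_pos'])
cv2.imwrite('pics/t6.png',c['frame'][140:300,160:460,::-1])
```

```text
[524.5 191.2 106.4 167.4   4.8] [0.46562423 0.10439828 0.055     ] [0.58241228 0.27740501 0.055     ] 9.2 [ 0.53454319 -0.1877223   0.19451478]
```

View pics/t6.png

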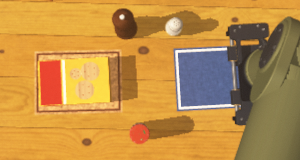

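The carton measures 106×167 mm, centred at (0.5245, 0.191) against the mat's (0.527, 0.188), so every side has margin. The mill, salt and jar are standing, the blue mat is empty, and the robot is clear.

```bash
python3 -c "
from rig import r
print(r.hand_in())"
```

```text
the job is handed in; nothing more can be done
None
```

The cracker carton was toppled and pushed, and lies flat, fully within the cork mat (about 4 mm off its centre); the blue mat is empty, the pepper mill, salt shaker and spice jar still stand, and I handed the job in at about 9 s.

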